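Close the purge enclosure with its quarter-turn cover

TASK

Close the dark purge enclosure: pick up its access cover by the wing and set it flush in the recess on top, then feel gently for the receptacle's slot, push the fastener right in and turn it a quarter turn clockwise until it springs up into its locked detent, and let go. Do not force it: if it stops hard as soon as you push, ease off, turn it a little and try again. Leave the other things on the table alone.

Things in the scene. Friction and masses are not known exactly. Their poses are not given: they have to be found in the camera images.
- enclosure: Fixed dark aluminium box, 150 x 110 x 80 mm (x, y, z), with a round black beam port on each end face. Origin: centre of its underside; x along its length. In its top a recess 97.5 x 71.5 mm, 12 mm deep, with a 4 mm bevelled lead-in and an opening in its floor; a bridge there carries the round steel receptacle (38 mm), which is damaged by hard pressing (45 N in all between cover and box).
- recess (a point): Centre of the recess floor, 68 mm up, axes as the enclosure's; the seated cover's origin coincides with it. The receptacle's face is here: a 4 mm plate with a 6 mm wide straight slot, clamped at whatever angle it had, anywhere from -0.75 to +0.75 rad from the enclosure's x axis (not measured, fixed in a run, visible from above until the cover is on).
- cover: Loose grey access cover, 96 x 70 x 12 mm plate with a skirt, about 0.2 kg, right way up on the table. Origin: centre of its underside; x along the 96 mm, z up. It fits either way round, x parallel to the enclosure's x, top flush. At its centre a captive spring-loaded push-and-turn fastener with a black wing, by which it is lifted.
- wing (a point): Middle of the wing: an upright blade 40 mm long (x), 10 mm thick (y: grasp across it), 25 mm tall (12.5 mm above and below this point), over a round flange 30 mm wide, 3 mm thick. With the fastener out it is 43.5 mm above the cover's underside, the flange 16 mm clear of the cover. Its x axis is also the line of the cross pin (4 mm thick, 24 mm long) at the fastener's foot.
- fastener (a joint): Turn of the wing in the cover, rad, positive anticlockwise from above; 0: wing along the cover's x. Turns with light friction and stays as left while out. To lock, turn clockwise (falling value) by about 1.57 (1.4 to 1.8) from the angle at which the pin entered the slot. A stop bars turning anticlockwise in the slot or on past the detent.
- fastener_sink (a joint): How far the fastener is pushed in, m: 0 out, 0.015 hard stop. Spring: 4 N at 0, 0.6 N per mm more. In the seated cover the pin meets the receptacle's face at 0.0035 and stops hard, unless within about 0.1 rad of the slot, where it goes on in. Past 0.0135 it can turn; then the spring lifts it into the detent, where it stays at about 0.0112. Else it springs out or stays at 0.0135.
- hex_key_b: Black hexagon key, 36 x 112 x 4 mm, lying on the table; origin under its middle. Bystander.
- vial_c: Small brown vial with black cap, 29 mm wide, 42 mm tall; origin under its centre. Bystander.
- vial_d: Small brown vial with black cap, 26 mm wide, 50 mm tall; origin under its centre. Bystander.
- sample_box: Flat clear-lidded sample box, 80 x 104 x 26 mm; origin under its centre. Bystander.

How it is judged:
On the way:
1. the cover sits flush in the recess (z of cover in the frame of recess between -0.002 and 0.002 m and horizontal distance between cover and recess below 0.004 m and angle between cover's own z axis and vertical below 0.04 rad), for 0.2 s.
At the end, for the whole second after the job is handed in: the cover lies flush in the recess (underside within 2 mm of the recess floor, centre within 4 mm, level within 0.04 rad) and at rest, and the fastener, turned and let go, is held in its detent: sunk between 10 and 12.4 mm (all of step 1 and value of joint fastener_sink between 0.01 and 0.0124 m and linear speed of cover below 0.01 m/s); the robot touches nothing.
It fails at once if the cover or its fastener is forced against the enclosure (contact forces over 45 N in sum) (contact force between cover and enclosure above 45 N).
It fails at once if a bystander (hex key, either vial, sample box) is shifted by more than 25 mm (distance of any of hex_key_b, vial_c, vial_d, sample_box from where it was at the start of the episode above 0.025 m).
It also fails if it takes over 72 s, if anything falls off the work surface, if the arm or the gripper's body presses on something with over 40 N, if the wrist force passes 120 N, or if a joint passes its speed limit or range.

ROBOT

A 6-joint arm with a two-finger parallel gripper is mounted at the origin on a cart in front of the work surface, level with it; the furniture and walls round the work are solid. World frame = base frame: x ahead of the robot, y to its left, z up, the work surface at z = 0. Lengths are in m, angles in rad, forces in N, time in s.
With the tool pointing down it reaches from about 0.225 to 0.875 m from the base axis. Payload 3.4 kg.
Tool frame: the origin (TCP) lies at the very end of the fingers, on their centre line; the grasp point (between the pads) lies 19 mm behind it; z points along the fingers, y is the direction in which the jaws open and shut (so a half turn about z gives the same grasp; the last joint's range is limited). The gripper opens to 85 mm and grips with 20 to 120 N. Pads are 22 mm wide; open, the fingers measure 114 mm over their backs; the gripper's body (76 mm by 85 mm) begins 54 mm behind the grasp point. The pads swing forward as they close: fully open they stand 13 mm farther back than shut.
Start: joints at [1.171, 0.276, 1.505, -0, 1.361, -0.121], TCP at [0.158, 0.553, 0.231] pointing down, gripper open.
Joint ranges: [-2.89, 2.89], [-0.75, 2.08], [0.22, 2.7], [-1.18, 4.32], [0.11, 2.71], [-2.7, 2.7]. Speed limits (rad/s): [2.57, 2.57, 3.14, 3.14, 3.14, 3.14].

INTERFACE

Orientations are given as a unit quaternion [w, x, y, z].
In Python, from rig import telemetry, cams, sign_off, spotter gives the robot as it stands.
- The arm moves only by the tool servo_tool, never from a script. Its argument "steps" is a list of rows, each a list of 6 numbers: the shift along the tool's x, y, z in mm, then the turn, a rotation vector about the tool's x, y, z in degrees. In form: [[x, y, z, ax, ay, az], ...]. A call has 1 to 8 rows; each row is the pose to reach, as a shift and turn from the pose commanded when the call began, along the tool's axes at that moment; what a row does not reach only later rows make up. A row lasts 1/10 s, in which the tool goes at most 50 mm and 8.59 degrees, less where a joint would pass 70% of its speed; a pose out of reach is approached as far as the arm can. A call with a gripper value outside its range is refused whole. "hand" is the closure in counts, from 0 (fully open) to 255 (shut), set as the call begins (left out, the last holds). The fingers move at their own pace and stop on an object; "grip_force" is the grip in N (left out, the last holds). Time passes only in rows, so rows that repeat a pose let the fingers close. It gives the time, the measured TCP pose, the force and the opening at its end, in the units of the state.
- telemetry.get_state(): the state, without advancing time (a new reading comes with each control period).
- cams.get_image(name): name is "scene" or "top" or "wrist"; returns (picture, depth): 480x640x3 uint8, red, green, blue; 480x640 float32, m along the optical axis (not along the pixel's ray), 0 where there is no reading.
- cams.camera_model(name): a dict with "camera_matrix" (3x3 intrinsics, pixels), "origin" and "rotation" of the camera in the world; the wrist camera has in their place "tool_from_camera" (4x4, takes a point from camera to tool coordinates, whose origin is the TCP and whose axes are the flange's). Camera axes: x right, y up, looking along -z (the intrinsics and any distortion apply to the point x, -y, -z); pixel columns grow to the right and rows downward; lengths in m; the calibration is good to about 2 mm. The wrist camera is an equidistant fisheye: a pixel r from the principal point sees the ray r / f radians off the axis. A picture is of the moment at which its call begins: read the wrist's pose just before it. camera_model takes no time and is no camera call.
- sign_off(): hands the job in, once; it reports no verdict.
Trained networks look in the newest picture that a camera, given by its name, has taken for a name from the list of things; names that differ only in an ending like _2 or _b are one class to them, and where a whole thing is asked for, a point or a joint stands for the part that bears it (a point fixed in the world has none). Each returns a list of dicts, best first, with "conf" (0 to 1); they miss things now and then, are a little off and sometimes report something else, mostly with a low value. They report only what shows in the picture. A call takes as long as a camera call.
- spotter.outline_of(query, camera): "region" (480x640 bool, what is visible of it) and "rect" ([left, top, width, height] in pixels, round what is visible of it).
The state is a dict: "clock": time; "qpos": joint angles; "qd": joint speeds; "effort": joint torques, N m; "position": TCP position; "ee_rot": TCP orientation; "contact_force": force on the tool from outside, world axes, zero at the start; "moment": the same for the moment, N m; "width": finger opening in m.
Only numpy, scipy, OpenCV 4.12 (cv2) and the standard library are available. Lean on these libraries where they do the work, as an engineer would, in place of code of your own. Each camera call takes 0.05 s, during which the arm holds its last target.

## Working session

There is one attempt and no reset: what is moved stays moved. The work goes in short steps, Python scripts to look and compute and a tool call to move; the robot and the scene stay as the last step left them, time stands still between calls to the robot, and variables do not carry over. Pictures are saved under pics/ and viewed, and the job is handed in when it is done.

Besides the shell and the picture viewer there is one more tool, called after "Emit:" as name(argument=value, ...) on one line, values as JSON. servo_tool: Moves the arm, as the interface text tells. Its arguments: {"type":"object","properties":{"steps":{"type":"array","items":{"type":"array","items":{"type":"number"}}},"hand":{"type":"number"},"grip_force":{"type":"number"}},"required":["steps"]}

```bash
mkdir -p pics; ls; python3 - <<'E'
from rig import telemetry,cams,spotter
import cv2,pickle,numpy as np
s=telemetry.get_state();print(s)
D={}
for n in ["top","scene","wrist"]:
    st=telemetry.get_state()
    im,d=cams.get_image(n);m=cams.camera_model(n);D[n]=(im,d,m,st)
    cv2.imwrite(f"pics/a_{n}.png",im[:,:,::-1]);print(n,m)
pickle.dump(D,open("a.pkl","wb"))
E
```

```text
pics
{'clock': 0.0, 'qpos': array([ 1.17098171e+00,  2.76577374e-01,  1.50618167e+00, -2.34090312e-05,
        1.36065992e+00, -1.21002210e-01]), 'qd': array([ 0.00029427, -0.00077401,  0.0004396 ,  0.00053352, -0.00016578,
        0.00065422]), 'effort': array([ 2.06687626e-03, -4.16783416e+01, -2.45806789e+01, -2.80708491e-04,
        1.13067072e-02,  1.92092187e-05]), 'position': array([0.15805025, 0.55228856, 0.2304304 ]), 'ee_rot': array([-2.24055756e-04,  1.38952615e-01,  9.90298610e-01, -8.85314363e-04]), 'contact_force': array([-0.23331112, -0.55729069, -0.03508046]), 'moment': array([-6.50455715e-05,  1.90815015e-03,  1.02972012e-02]), 'width': 0.08540093762728386}
top {'camera_matrix': array([[445.5757174 ,   0.        , 312.46340333],
       [  0.        , 445.5757174 , 237.56759135],
       [  0.        ,   0.        ,   1.        ]]), 'origin': array([ 0.38222327, -0.07256075,  0.98332102]), 'rotation': array([ 0.70704396,  0.06735839, -0.04614977, -0.70243995])}
scene {'camera_matrix': array([[489.37723429,   0.        , 315.95680013],
       [  0.        , 489.37723429, 232.61471371],
       [  0.        ,   0.        ,   1.        ]]), 'origin': array([0.05200867, 0.4585304 , 0.5435196 ]), 'rotation': array([-0.32006502, -0.16230133,  0.42359136,  0.83173735])}
wrist {'camera_matrix': array([[371.64829954,   0.        , 326.30960133],
       [  0.        , 371.64829954, 239.37517606],
       [  0.        ,   0.        ,   1.        ]]), 'tool_from_camera': array([[ 5.55582475e-05,  9.45119202e-01,  3.26725712e-01,
         8.52235242e-02],
       [ 9.99999699e-01, -3.05235051e-04,  7.12907706e-04,
        -4.12856966e-04],
       [ 7.73510901e-04,  3.26725574e-01, -9.45118935e-01,
        -1.41813691e-01],
       [ 0.00000000e+00,  0.00000000e+00,  0.00000000e+00,
         1.00000000e+00]])}
```

View pics/a_top.png

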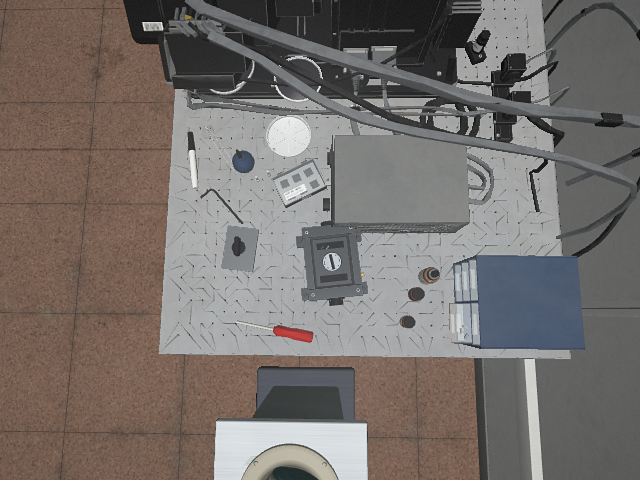

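View pics/a_scene.png

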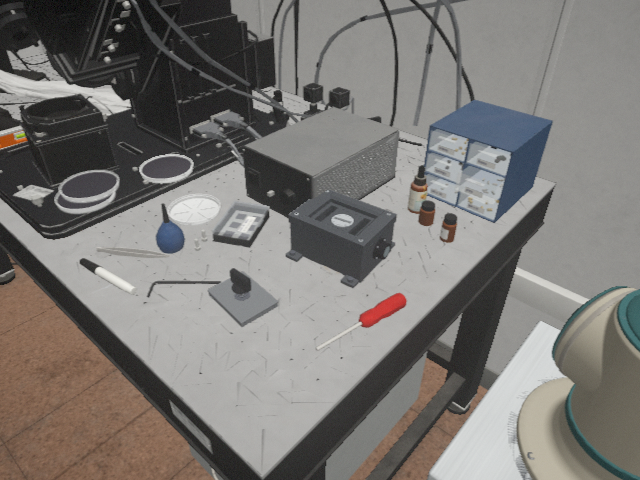

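View pics/a_wrist.png

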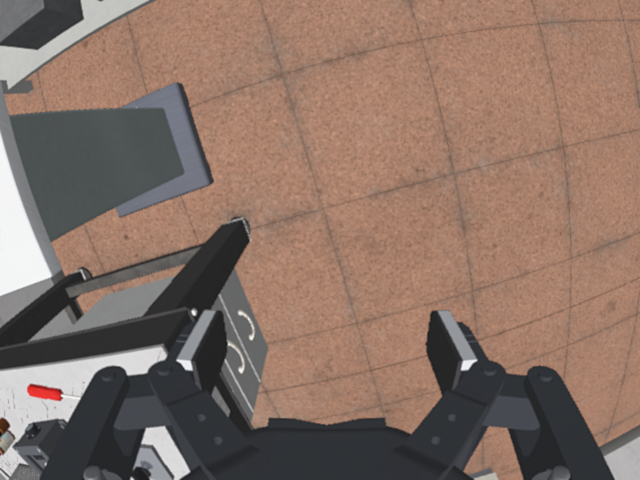

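```bash
cat > h.py <<'E'
import numpy as np,cv2,pickle
from scipy.spatial.transform import Rotation as R
def Rq(q): return R.from_quat([q[1],q[2],q[3],q[0]])
def deproj(m,u,v,d):
    K=m["camera_matrix"];u=np.asarray(u,float);v=np.asarray(v,float)
    p=np.stack([(u-K[0,2])/K[0,0]*d,-(v-K[1,2])/K[1,1]*d,-d*np.ones_like(u)],-1)
    return Rq(m["rotation"]).apply(p.reshape(-1,3)).reshape(p.shape)+m["origin"]
def at_z(m,u,v,z):
    r=deproj(m,u,v,1.0)-m["origin"]; t=(z-m["origin"][2])/r[...,2]
    return m["origin"]+r*t[...,None] if np.ndim(t) else m["origin"]+r*t
def proj(m,P):
    K=m["camera_matrix"];c=Rq(m["rotation"]).inv().apply(np.atleast_2d(P)-m["origin"])
    return np.stack([K[0,0]*c[:,0]/-c[:,2]+K[0,2],K[1,1]*-c[:,1]/-c[:,2]+K[1,2]],-1)
E
python3 - <<'E'
from h import *
from rig import cams,spotter
D=pickle.load(open("a.pkl","rb"))
im,d,m,_=D["top"]
cv2.imwrite("pics/b_top.png",cv2.resize(im[210:310,200:360,::-1],None,fx=5,fy=5,interpolation=cv2.INTER_CUBIC))
im2=D["scene"][0]
cv2.imwrite("pics/b_scene.png",cv2.resize(im2[180:330,190:400,::-1],None,fx=3.8,fy=3.8,interpolation=cv2.INTER_CUBIC))
for c in ["top","scene"]:
  for n in ["enclosure","cover","wing","hex_key_b","sample_box","vial_c"]:
    for o in spotter.outline_of(n,c)[:3]:
        g=o["region"];dd=D[c][1]
        v,u=np.nonzero(g&(dd>0))
        if len(u)<5: continue
        P=deproj(D[c][2],u,v,dd[v,u])
        print(c,n,round(o["conf"],2),o["rect"],np.median(P,0).round(3),"z",np.percentile(P[:,2],[5,95]).round(3))
E
```

```text
top enclosure 0.81 [297.5, 221.9, 70.9, 84.9] [ 0.477 -0.083  0.076] z [0.004 0.083]
top cover 0.58 [220.2, 226.2, 40.3, 45.6] [0.514 0.114 0.013] z [0.01  0.055]
top wing 0.73 [230.8, 237.4, 14.7, 18.3] [0.515 0.114 0.052] z [0.03 0.06]
top hex_key_b 0.48 [204.3, 190.9, 31.1, 22.0] [0.646 0.194 0.005] z [-0.     0.008]
top sample_box 0.81 [269.3, 161.4, 53.8, 45.6] [ 0.662 -0.012  0.027] z [0.019 0.03 ]
top vial_c 0.69 [407.8, 287.7, 13.2, 13.8] [ 0.417 -0.26   0.042] z [0.005 0.045]
top vial_c 0.61 [399.3, 313.8, 13.4, 15.7] [ 0.361 -0.239  0.049] z [0.014 0.053]
scene enclosure 0.68 [284.9, 190.4, 111.8, 101.3] [ 0.467 -0.049  0.067] z [0.007 0.081]
scene cover 0.93 [204.4, 270.0, 73.1, 57.3] [0.505 0.124 0.012] z [0.004 0.054]
scene cover 0.56 [231.3, 268.7, 22.8, 26.5] [0.512 0.122 0.044] z [0.019 0.057]
scene wing 0.91 [232.7, 268.5, 21.0, 29.4] [0.512 0.122 0.043] z [0.019 0.056]
scene hex_key_b 0.6 [145.2, 282.2, 75.3, 14.6] [0.623 0.161 0.004] z [0.001 0.006]
scene sample_box 0.93 [215.0, 200.2, 55.0, 46.1] [0.654 0.001 0.026] z [0.005 0.028]
scene vial_c 0.82 [436.8, 215.4, 22.2, 25.8] [ 0.357 -0.235  0.031] z [0.003 0.051]
scene vial_c 0.62 [418.2, 201.8, 15.8, 26.0] [ 0.413 -0.255  0.029] z [0.005 0.043]
scene vial_c 0.5 [286.3, 188.8, 107.3, 100.3] [ 0.466 -0.051  0.066] z [0.006 0.081]
```

View pics/b_top.png

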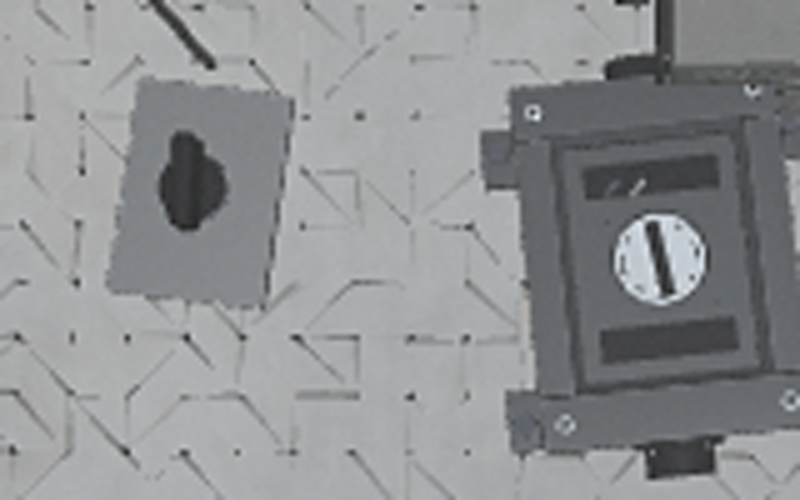

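View pics/b_scene.png

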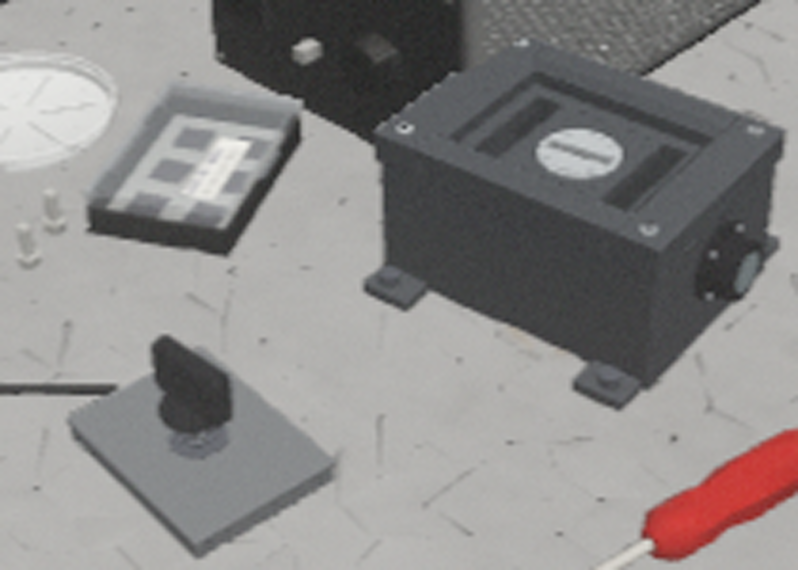

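```bash
python3 - <<'E'
from h import *
D=pickle.load(open("a.pkl","rb"))
im,d,m,_=D["top"]
f=lambda p:np.array(p)/5+[200,210]-0.4
def an(a,b): v=b-a; return np.degrees(np.arctan2(v[1],v[0]))
c=[at_z(m,*f(p),0.012) for p in [(140,75),(295,100),(265,308),(107,290)]]
print("cover",np.mean(c,0),an(c[3],c[0]),an(c[2],c[1]),an(c[1],c[0]), [np.linalg.norm(c[i]-c[(i+1)%4]) for i in range(4)])
w=[at_z(m,*f(p),0.056) for p in [(185,130),(190,230)]];print("wing",w,np.mean(w,0),an(w[1],w[0]))
r=[at_z(m,*f(p),0.08) for p in [(553,142),(742,118),(774,370),(583,392)]]
print("recess top",np.mean(r,0),an(r[3],r[0]),an(r[2],r[1]),an(r[1],r[0]), [np.linalg.norm(r[i]-r[(i+1)%4]) for i in range(4)])
s=[at_z(m,*f(p),0.068) for p in [(652,222),(668,297)]];print("slot",s,np.mean(s,0),an(s[1],s[0]))
P=deproj(m,np.array([400.,400]),np.array([170.,200]),d[[170,200],400]);print(P)
E
```

```text
cover [0.51539411 0.11762556 0.012     ] -6.395671195970427 -6.511973737323504 80.97317235415994 [np.float64(0.0706881513590842), np.float64(0.09325830621689662), np.float64(0.07042530943429226), np.float64(0.09687506960668787)]
wing [array([0.53605956, 0.11708292, 0.056     ]), array([0.49337293, 0.11341437, 0.056     ])] [0.51471624 0.11524864 0.056     ] 4.912008137980405
recess top [ 0.48156066 -0.08524212  0.08      ] 7.312369745088853 6.905600505650024 97.56879081828032 [np.float64(0.07823730050238066), np.float64(0.1037667059204344), np.float64(0.07750126409751155), np.float64(0.1029433551037203)]
slot [array([ 0.49628984, -0.08091823,  0.068     ]), array([ 0.46527263, -0.08757217,  0.068     ])] [ 0.48078123 -0.0842452   0.068     ] 12.107828265292428
[[ 0.65901718 -0.2195542   0.12253771]
 [ 0.59598389 -0.21713081  0.12872462]]
```

Emit:
servo_tool(steps=[[-463,-322,0,0,0,-20],[-463,-322,0,0,0,-20],[-463,-322,0,0,0,-20],[-463,-322,0,0,0,-20],[-463,-322,0,0,0,-20],[-463,-322,0,0,0,-20],[-463,-322,0,0,0,-20],[-463,-322,0,0,0,-20]])

```text
clock: 1.55
position: [0.4084, 0.2459, 0.2317]
ee_rot: [0.0, -0.035, 0.999, 0.0]
contact_force: [0.4, 0.6, 0.4]
width: 0.0855
```

Emit:
servo_tool(steps=[[-98,-138,0,0,0,0],[-98,-138,0,0,0,0],[-98,-138,0,0,0,0],[-98,-138,0,0,0,0],[-98,-138,0,0,0,0],[-98,-138,0,0,0,0]])

```text
clock: 2.15
position: [0.5144, 0.1169, 0.2311]
ee_rot: [-0.001, -0.035, 0.999, 0.0]
contact_force: [0.1, 0.6, 0.3]
width: 0.0854
```

```bash
python3 - <<'E'
from rig import telemetry,cams
import cv2,pickle
s=telemetry.get_state();print(s["position"],s["ee_rot"],s["clock"])
im,d=cams.get_image("wrist");pickle.dump((im,d,cams.camera_model("wrist"),s),open("w1.pkl","wb"))
cv2.imwrite("pics/c_wrist.png",im[:,:,::-1])
E
```

```text
[0.51442424 0.11691656 0.2311122 ] [-5.54796476e-04 -3.45926576e-02  9.99401252e-01  4.20530481e-04] 2.15
```

View pics/c_wrist.png

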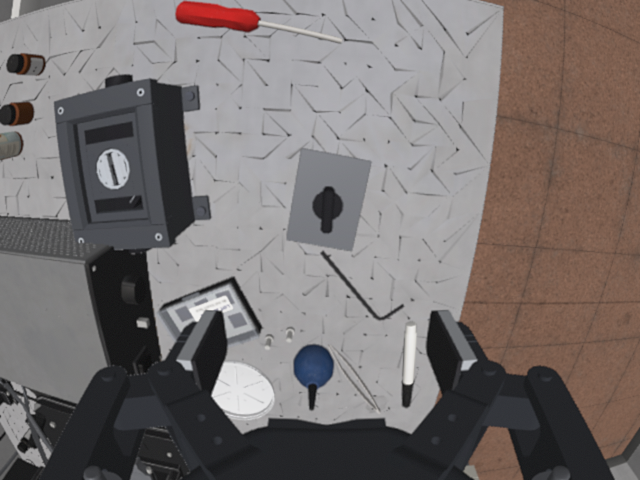

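```bash
cat >> h.py <<'E'
def wray(m,st,u,v):
    K=m["camera_matrix"];x=(np.asarray(u,float)-K[0,2])/K[0,0];y=(np.asarray(v,float)-K[1,2])/K[1,1]
    r=np.hypot(x,y);s=np.where(r>1e-9,np.sin(r)/np.maximum(r,1e-9),1)
    c=np.stack([x*s,-y*s,-np.cos(r)],-1)
    T=m["tool_from_camera"];Rt=Rq(st["ee_rot"])
    o=Rt.apply(T[:3,3])+st["position"]
    return o,Rt.apply((c@T[:3,:3].T).reshape(-1,3)).reshape(c.shape)
def w_at_z(m,st,u,v,z):
    o,r=wray(m,st,u,v);t=(z-o[2])/r[...,2];return o+r*t[...,None]
def an(a,b): v=b-a; return np.degrees(np.arctan2(v[1],v[0]))
def crop(im,x0,y0,x1,y1,f,name):
    g=cv2.resize(im[y0:y1,x0:x1,::-1],None,fx=f,fy=f,interpolation=cv2.INTER_CUBIC);cv2.imwrite(name,g)
E
python3 - <<'E'
from h import *
im,d,m,s=pickle.load(open("w1.pkl","rb"))
crop(im,280,140,380,260,5,"pics/d_cov.png")
crop(im,45,70,215,255,3,"pics/d_enc.png")
E
```

```text
(no output)
```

View pics/d_cov.png

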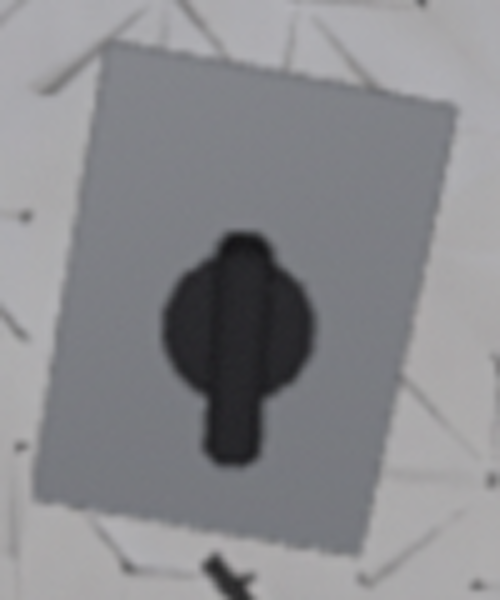

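View pics/d_enc.png

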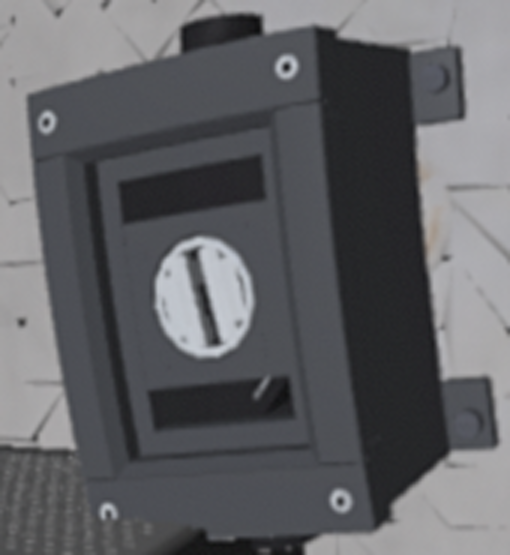

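```bash
python3 - <<'E'
from h import *
im,d,m,s=pickle.load(open("w1.pkl","rb"))
fc=lambda p:(np.array(p)+.5)/5+[280,140]-.5
fe=lambda p:(np.array(p)+.5)/3+[45,70]-.5
W=lambda f,p,z:w_at_z(m,s,*f(p),z)
c=[W(fc,p,.012) for p in [(105,42),(456,105),(360,555),(35,500)]]
print("cover",np.mean(c,0),"yaw",an(c[0],c[3]),an(c[1],c[2]),an(c[1],c[0])+90,an(c[2],c[3])+90,[np.linalg.norm(c[i]-c[(i+1)%4]) for i in range(4)])
w=[W(fc,p,.056) for p in [(245,250),(233,465)]];print("wing",w,an(*w))
fl=[W(fc,p,.0315) for p in [(163,328),(316,328)]];print("flange",np.mean(fl,0),np.linalg.norm(fl[0]-fl[1]))
sc=[W(fe,p,.08) for p in [(46,122),(287,66),(341,500),(108,512)]]
print("screws",np.mean(sc,0),"yaw",an(sc[0],sc[3]),an(sc[1],sc[2]),an(sc[1],sc[0])-90,an(sc[2],sc[3])-90,[np.linalg.norm(sc[i]-sc[(i+1)%4]) for i in range(4)])
bx=[W(fe,p,.08) for p in [(28,95),(315,28),(372,530)]];print("box",(bx[0]+bx[2])/2,an(bx[1],bx[2]),an(bx[1],bx[0]),np.linalg.norm(bx[0]-bx[1]),np.linalg.norm(bx[2]-bx[1]))
sl=[W(fe,p,.068) for p in [(194,252),(213,344)]];print("slot",np.mean(sl,0),an(*sl))
pl=[W(fe,p,.068) for p in [(154,297),(255,297),(205,236),(205,356)]];print("plate",np.mean(pl,0),np.linalg.norm(pl[0]-pl[1]),np.linalg.norm(pl[2]-pl[3]))
E
```

```text
cover [0.51295107 0.11764691 0.012     ] yaw -5.7903400203756 -6.3819732219735785 -6.120342031784745 -6.234417586640433 [np.float64(0.06932474214164253), np.float64(0.09516590947675087), np.float64(0.06834298431658385), np.float64(0.09503042315604324)]
wing [array([0.49265051, 0.11724686, 0.056     ]), array([0.53193399, 0.11788193, 0.056     ])] 0.9261889482771674
flange [0.51259281 0.1177719  0.0315    ] 0.028921074708778492
screws [ 0.47918631 -0.08461005  0.08      ] yaw 6.597599604692243 6.462050287123888 -173.50076460961998 -173.60732410648973 [np.float64(0.09159855153004584), np.float64(0.12790776736110956), np.float64(0.09129639887913675), np.float64(0.12773813443747412)]
box [ 0.478992   -0.08387303  0.08      ] 6.035104614901123 -83.93937991211895 0.10834075370917033 0.1470720261630141
slot [ 0.47934534 -0.08371509  0.068     ] 11.052543938437369
plate [ 0.47889085 -0.08347537  0.068     ] 0.038858992309123035 0.03770465787599295
```

Emit:
servo_tool(steps=[[1,1,150,0,0,3],[1,1,150,0,0,3],[1,1,150,0,0,3],[1,1,150,0,0,3],[1,1,150,0,0,3]])

```text
clock: 2.7
position: [0.5132, 0.1189, 0.0818]
ee_rot: [-0.0, -0.01, 1.0, 0.0]
contact_force: [0.7, 0.5, 0.2]
width: 0.0856
```

```bash
cat > snap.py <<'E'
import sys
from h import *
from rig import telemetry,cams
n=sys.argv[1];cam=sys.argv[2]
s=telemetry.get_state();np.set_printoptions(precision=4,suppress=True)
q=s["ee_rot"];x=Rq(q).apply([1,0,0]);z=Rq(q).apply([0,0,1])
print("t",round(s["clock"],2),s["position"],"theta",round((np.degrees(np.arctan2(x[1],x[0]))-180+180)%360-180,2),"z",z,"F",s["contact_force"],"M",s["moment"],"w",round(s["width"],4))
if cam!="-":
    im,d=cams.get_image(cam);pickle.dump((im,d,cams.camera_model(cam),s),open(n+".pkl","wb"))
    cv2.imwrite(f"pics/{n}.png",im[:,:,::-1])
    if len(sys.argv)>3:
        a=list(map(int,sys.argv[3:8]));crop(im,*a,f"pics/{n}_c.png")
E
python3 snap.py e_w wrist 220 120 420 370 2
```

```text
t 2.7 [0.5132 0.1189 0.0818] theta 1.13 z [-0.001   0.0002 -1.    ] F [0.7296 0.4875 0.2165] M [-0.0375  0.0169 -0.009 ] w 0.0856
```

View pics/e_w.png

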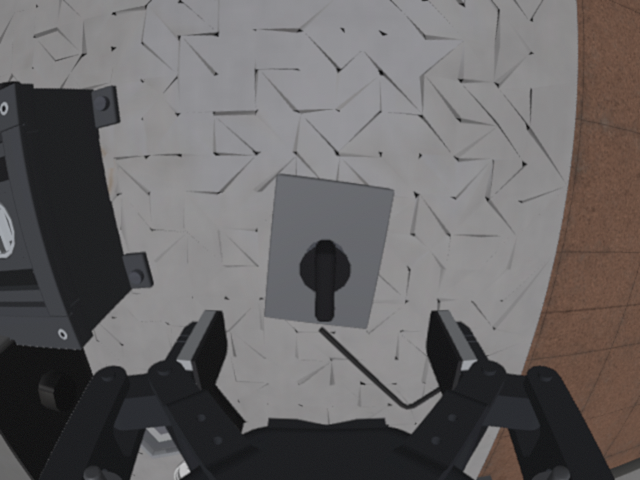

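```bash
python3 - <<'E'
from h import *
im,d,m,s=pickle.load(open("e_w.pkl","rb"))
crop(im,255,165,405,335,3.5,"pics/e_c.png")
c=[w_at_z(m,s,*p,.012) for p in [(278,175),(394,189),(367,328),(264,317)]]
print(np.mean(c,0),an(c[0],c[3]),an(c[1],c[2]))
E
```

```text
[0.51281296 0.11801399 0.012     ] -7.129277088095193 -6.253624476640935
```

View pics/e_c.png

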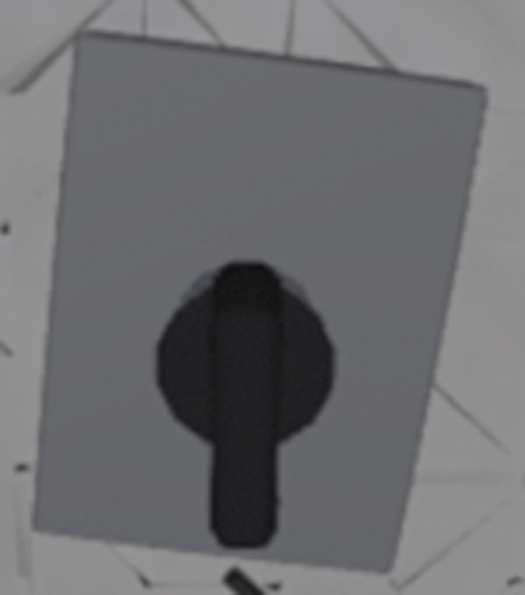

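Emit:
servo_tool(steps=[[0,-1,46,0,0,0],[0,-1,46,0,0,0],[0,-1,46,0,0,0]])

```text
clock: 3.05
position: [0.515, 0.1172, 0.0374]
ee_rot: [0.001, -0.009, 1.0, 0.0]
contact_force: [0.4, 0.2, 0.8]
width: 0.0857
```

Emit:
servo_tool(steps=[[0,0,0,0,0,0],[0,0,0,0,0,0],[0,0,0,0,0,0],[0,0,0,0,0,0],[0,0,0,0,0,0],[0,0,0,0,0,0],[0,0,0,0,0,0],[0,0,0,0,0,0]], hand=255, grip_force=60)

```text
clock: 3.85
position: [0.5139, 0.1169, 0.0356]
ee_rot: [0.0, -0.009, 1.0, 0.0]
contact_force: [-1.5, 0.0, 3.1]
width: 0.0089
```

```bash
python3 snap.py f_w wrist
```

```text
t 3.85 [0.5139 0.1169 0.0356] theta 1.02 z [ 0.0003  0.0002 -1.    ] F [-1.4569  0.0037  3.1385] M [ 0.0283  0.1532 -0.0085] w 0.0089
```

View pics/f_w.png

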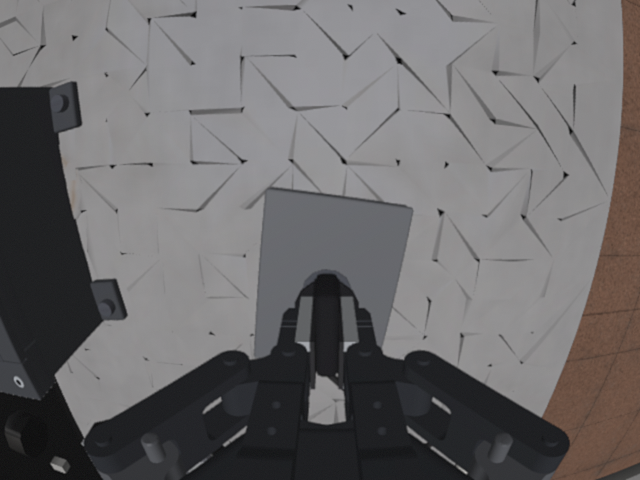

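Emit:
servo_tool(steps=[[0,0,-15,0,0,0],[0,0,-30,0,0,0],[0,0,-60,0,0,0],[0,0,-90,0,0,0],[0,0,-120,0,0,0],[0,0,-120,0,0,0]])

```text
clock: 4.5
position: [0.5165, 0.117, 0.1587]
ee_rot: [0.004, -0.009, 1.0, 0.0]
contact_force: [0.7, 0.4, -1.3]
width: 0.0086
```

Emit:
servo_tool(steps=[[10,-50,0,0,0,-4],[20,-90,0,0,0,-8],[28,-130,0,0,0,-13],[34,-170,0,0,0,-13],[38,-190,0,0,0,-13],[38,-201,0,0,0,-13],[38,-201,0,0,0,-13],[38,-201,0,0,0,-13]])

```text
clock: 5.3
position: [0.4792, -0.084, 0.1546]
ee_rot: [-0.0, -0.122, 0.993, 0.001]
contact_force: [0.7, -0.3, -1.5]
width: 0.0089
```

```bash
python3 snap.py g_w wrist; python3 snap.py g_s scene 230 100 430 300 3;python3 snap.py g_t top 270 180 390 300 5
```

```text
t 5.3 [ 0.4792 -0.084   0.1546] theta 14.02 z [-0.0012  0.0014 -1.    ] F [ 0.6647 -0.3208 -1.5005] M [-0.0051 -0.0004  0.0344] w 0.0089
t 5.35 [ 0.4793 -0.0837  0.1547] theta 14.07 z [-0.0009  0.0013 -1.    ] F [-0.1169  0.0165 -2.2013] M [ 0.0123 -0.0503  0.0343] w 0.0086
t 5.4 [ 0.4794 -0.0836  0.1549] theta 14.1 z [-0.0006  0.001  -1.    ] F [-0.0657  0.256  -1.7573] M [-0.0118  0.0051 -0.0247] w 0.0084
```

View pics/g_w.png

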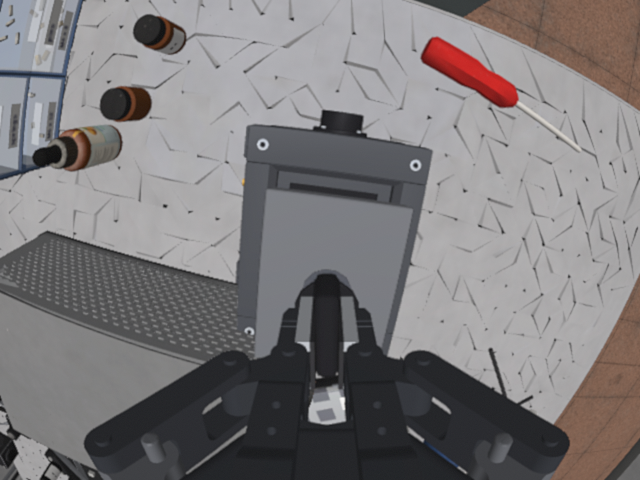

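View pics/g_s_c.png

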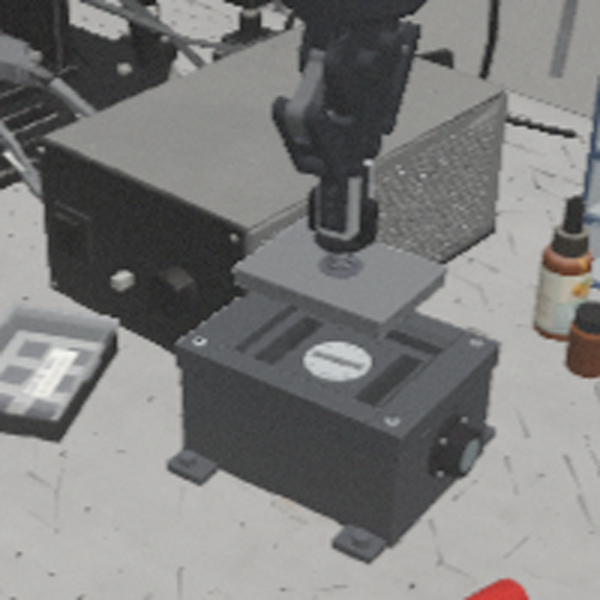

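View pics/g_t_c.png

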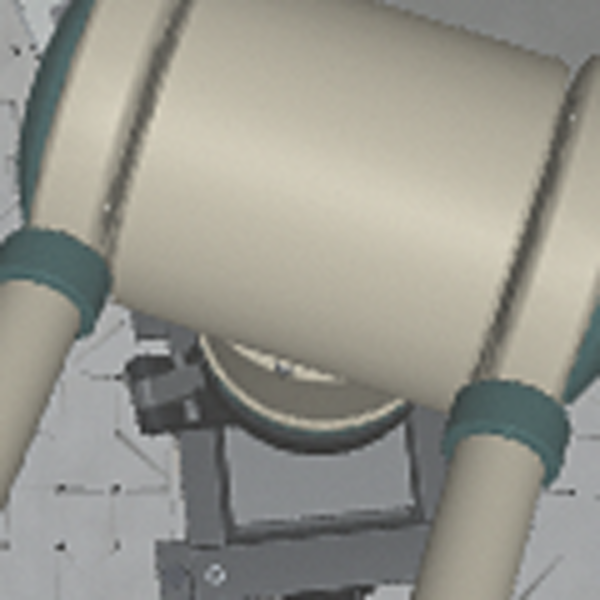

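```bash
python3 - <<'E'
from h import *
im,d,m,s=pickle.load(open("g_w.pkl","rb"))
crop(im,235,105,445,345,2.5,"pics/g_c.png")
E
```

```text
(no output)
```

View pics/g_c.png

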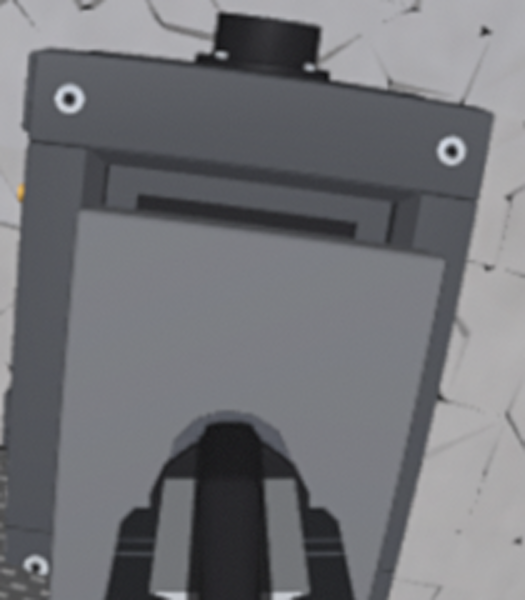

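```bash
python3 - <<'E'
from h import *
im,d,m,s=pickle.load(open("g_w.pkl","rb"))
f=lambda p:(np.array(p)+.5)/2.5+[235,105]-.5
W=lambda p,z:w_at_z(m,s,*f(p),z)
A,B,C=[W(p,.08) for p in [(69,98),(451,150),(35,567)]]
ex=np.append((C-A)[:2],0);
print("enc centre",(B+C)/2,"yaw",an(A,C),an(A,B)-90,np.linalg.norm(A-B),np.linalg.norm(C-A))
for zt in (.129,.131,.133):
  a,b=[W(p,zt) for p in [(78,210),(445,261)]]
  sl=[W(p,zt) for p in [(53,590),(372,598)]]
  y=np.radians(an(a,b)-90); c=(a+b)/2+48e-3*np.array([np.cos(y),np.sin(y),0])
  print(zt,"cover centre",c,"yaw",an(a,b)-90,"sides",an(a,sl[0]),an(b,sl[1]),"w",np.linalg.norm(a-b))
E
```

```text
enc centre [ 0.47934888 -0.08472229  0.08      ] yaw 6.388522996200161 6.463739120812718 0.09089094929653159 0.1282412219573146
0.129 cover centre [ 0.47928241 -0.08415384  0.129     ] yaw 6.052303198155499 sides 6.714608898094479 6.891725296308248 w 0.06942803259046235
0.131 cover centre [ 0.4788645  -0.08434005  0.131     ] yaw 6.052303198155528 sides 6.714608898094482 6.891725296308251 w 0.0685988453477481
0.133 cover centre [ 0.47844659 -0.08452626  0.133     ] yaw 6.0523031981555135 sides 6.7146088980944745 6.891725296308249 w 0.06776965810503383
```

Emit:
servo_tool(steps=[[0,0,15,0,0,0],[0,0,30,0,0,0],[0,0,36,0,0,0],[0,0,40,0,0,0],[0,0,40,0,0,0],[0,0,40,0,0,0]])

```text
clock: 6.05
position: [0.4799, -0.0848, 0.1158]
ee_rot: [0.0, -0.122, 0.992, -0.0]
contact_force: [-0.2, -0.8, -1.7]
width: 0.0086
```

```bash
python3 snap.py h_w wrist 235 105 445 345 2.5; python3 snap.py h_s scene 270 150 410 310 4
```

```text
t 6.05 [ 0.4799 -0.0848  0.1158] theta 14.04 z [ 0.001  -0.0002 -1.    ] F [-0.185  -0.7837 -1.7244] M [-0.0257  0.0142  0.0107] w 0.0086
t 6.1 [ 0.48   -0.0849  0.1159] theta 14.04 z [ 0.0013 -0.0003 -1.    ] F [-0.8214  0.5728 -2.3999] M [-0.0015 -0.0083 -0.0246] w 0.0087Traceback (most recent call last):
  File "snap.py", line 12, in <module>
    a=list(map(int,sys.argv[3:8]));crop(im,*a,f"pics/{n}_c.png")
ValueError: invalid literal for int() with base 10: '2.5'
```

View pics/h_s_c.png

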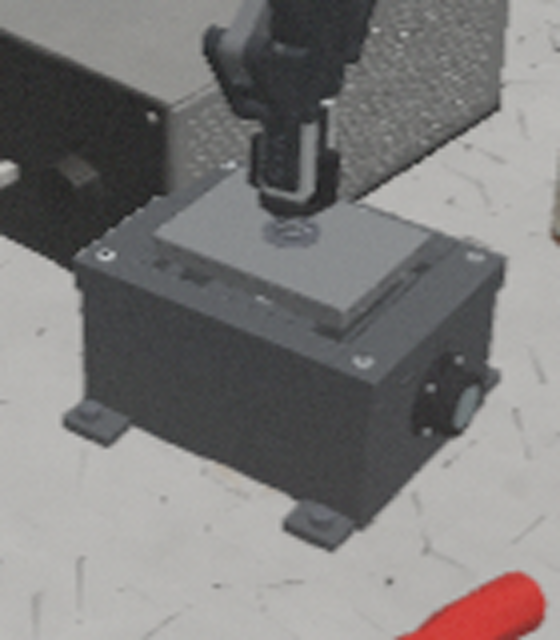

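Emit:
servo_tool(steps=[[0,0,2,0,0,0],[0,0,4,0,0,0],[0,0,6,0,0,0],[0,0,6,0,0,0]])

```text
clock: 6.55
position: [0.4791, -0.0848, 0.109]
ee_rot: [-0.0, -0.122, 0.993, 0.0]
contact_force: [0.3, 0.3, -1.2]
width: 0.0086
```

Emit:
servo_tool(steps=[[0,0,1.5,0,0,0],[0,0,3,0,0,0],[0,0,3,0,0,0]])

```text
clock: 6.85
position: [0.4793, -0.0848, 0.1061]
ee_rot: [-0.0, -0.122, 0.993, 0.0]
contact_force: [-0.5, 0.3, -1.5]
width: 0.0086
```

Emit:
servo_tool(steps=[[0,0,1,0,0,0],[0,0,2,0,0,0],[0,0,2,0,0,0]])

```text
clock: 7.15
position: [0.4793, -0.0848, 0.1042]
ee_rot: [-0.0, -0.122, 0.993, 0.0]
contact_force: [0.3, -0.1, -2.8]
width: 0.0087
```

```bash
sed -i 's/map(int,sys.argv\[3:8\])/map(int,sys.argv[3:8])/' snap.py; python3 snap.py i_w wrist 225 95 455 345 2; python3 snap.py i_s scene 270 150 410 310 4
```

```text
t 7.15 [ 0.4793 -0.0848  0.1042] theta 14.03 z [-0.0002  0.0002 -1.    ] F [ 0.3275 -0.0549 -2.7539] M [ 0.0228  0.0336 -0.0403] w 0.0087
t 7.2 [ 0.4793 -0.0849  0.1042] theta 14.03 z [-0.0001  0.0001 -1.    ] F [-0.36   -0.4034 -1.9925] M [-0.0082  0.0001 -0.0368] w 0.0085
```

View pics/i_w_c.png

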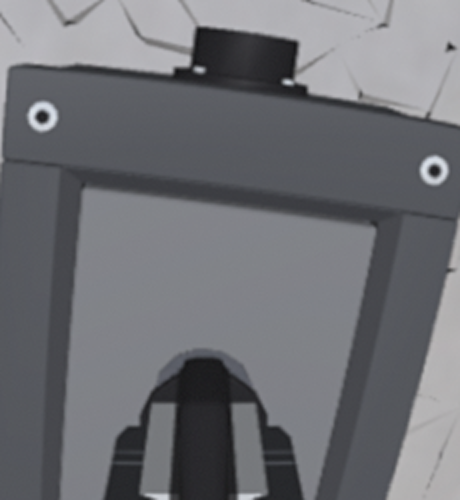

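View pics/i_s_c.png

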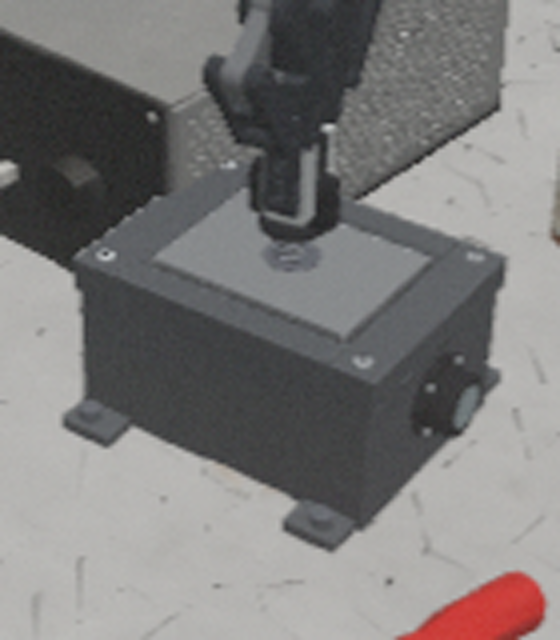

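Emit:
servo_tool(steps=[[0,0,0,0,0,2.5],[0,0,1,0,0,2.5],[0,0,2,0,0,2.5],[0,0,2,0,0,2.5]])

```text
clock: 7.65
position: [0.4796, -0.0848, 0.1027]
ee_rot: [0.0, -0.101, 0.995, 0.0]
contact_force: [-1.2, 1.4, 3.7]
width: 0.0086
```

Emit:
servo_tool(steps=[[0,0,0.5,0,0,0],[0,0,1,0,0,0],[0,0,1,0,0,0],[0,0,1,0,0,0]])

```text
clock: 8.05
position: [0.4796, -0.0848, 0.1015]
ee_rot: [0.0, -0.1, 0.995, 0.0]
contact_force: [-1.6, 1.2, 5.5]
width: 0.0085
```

Emit:
servo_tool(steps=[[0,0,0.5,0,0,0],[0,0,1,0,0,0],[0,0,1,0,0,0],[0,0,1,0,0,0]])

```text
clock: 8.45
position: [0.4796, -0.0848, 0.1004]
ee_rot: [0.0, -0.1, 0.995, 0.0]
contact_force: [-0.6, 1.8, 5.8]
width: 0.0087
```

Emit:
servo_tool(steps=[[0,0,0.5,0,0,0],[0,0,1,0,0,0],[0,0,1,0,0,0]])

```text
clock: 8.75
position: [0.4796, -0.0848, 0.0995]
ee_rot: [0.0, -0.1, 0.995, 0.0]
contact_force: [-1.7, 1.2, 5.1]
width: 0.0087
```

Emit:
servo_tool(steps=[[0,0,0.5,0,0,0],[0,0,1,0,0,0],[0,0,1,0,0,0]])

```text
clock: 9.05
position: [0.4796, -0.0849, 0.0986]
ee_rot: [0.0, -0.1, 0.995, 0.0]
contact_force: [-0.5, 0.8, 5.7]
width: 0.009
```

Emit:
servo_tool(steps=[[0,0,0.5,0,0,0],[0,0,1,0,0,0],[0,0,1,0,0,0]])

```text
clock: 9.35
position: [0.4796, -0.0848, 0.0976]
ee_rot: [0.0, -0.1, 0.995, 0.0]
contact_force: [-1.7, 1.2, 7.1]
width: 0.0087
```

Emit:
servo_tool(steps=[[0,0,0.5,0,0,0],[0,0,1,0,0,0],[0,0,1.5,0,0,0],[0,0,2,0,0,0],[0,0,2,0,0,0]])

```text
clock: 9.85
position: [0.4796, -0.0848, 0.0958]
ee_rot: [0.0, -0.1, 0.995, 0.0]
contact_force: [-1.8, 2.0, 8.5]
width: 0.0084
```

Emit:
servo_tool(steps=[[0,0,0.5,0,0,0],[0,0,1,0,0,0],[0,0,1.5,0,0,0],[0,0,2,0,0,0],[0,0,2,0,0,0]])

```text
clock: 10.35
position: [0.4796, -0.0849, 0.0939]
ee_rot: [0.0, -0.1, 0.995, -0.0]
contact_force: [-2.2, 2.3, 9.7]
width: 0.0085
```

Emit:
servo_tool(steps=[[0,0,0.5,0,0,0],[0,0,1,0,0,0],[0,0,1.5,0,0,0],[0,0,2,0,0,0],[0,0,2,0,0,0]])

```text
clock: 10.85
position: [0.4796, -0.0849, 0.0921]
ee_rot: [0.0, -0.1, 0.995, -0.0]
contact_force: [-2.1, 0.6, 10.1]
width: 0.0084
```

Emit:
servo_tool(steps=[[0,0,0.5,0,0,0],[0,0,1,0,0,0],[0,0,1.5,0,0,0],[0,0,2,0,0,0],[0,0,2,0,0,0]])

```text
clock: 11.35
position: [0.4796, -0.0848, 0.0902]
ee_rot: [0.0, -0.1, 0.995, -0.0]
contact_force: [-1.9, 1.9, 11.6]
width: 0.0085
```

Emit:
servo_tool(steps=[[0,0,0.5,0,0,0],[0,0,1,0,0,0],[0,0,1,0,0,0]])

```text
clock: 11.65
position: [0.4796, -0.0848, 0.0893]
ee_rot: [0.0, -0.1, 0.995, -0.0]
contact_force: [-2.1, 1.6, 12.3]
width: 0.0088
```

Emit:
servo_tool(steps=[[0,0,0.5,0,0,0],[0,0,0.5,0,0,0],[0,0,0.5,0,0,0]])

```text
clock: 11.95
position: [0.4797, -0.0848, 0.0889]
ee_rot: [0.0, -0.1, 0.995, -0.0]
contact_force: [-3.2, 1.5, 12.3]
width: 0.0085
```

```bash
python3 snap.py j_s scene 290 150 390 250 5
```

```text
t 11.95 [ 0.4797 -0.0848  0.0889] theta 11.53 z [ 0.0009 -0.     -1.    ] F [-3.1901  1.4504 12.2658] M [0.3083 0.4871 0.0349] w 0.0085
```

View pics/j_s_c.png

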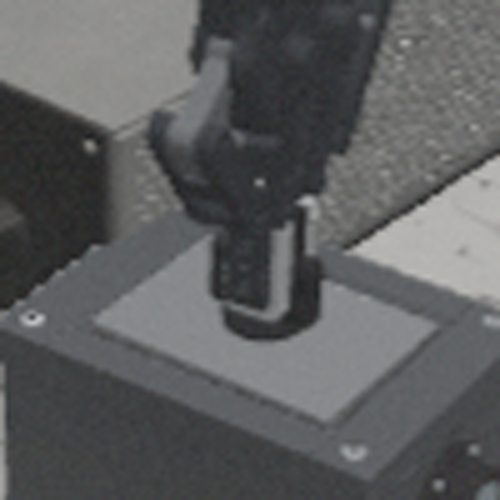

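Emit:
servo_tool(steps=[[0,0,0,0,0,4],[0,0,0,0,0,8],[0,0,0,0,0,12],[0,0,0,0,0,12]])

```text
clock: 12.4
position: [0.4796, -0.0847, 0.0889]
ee_rot: [0.0, 0.005, 1.0, 0.0]
contact_force: [-2.9, 2.1, 11.4]
width: 0.0086
```

```bash
python3 snap.py j - ; python3 -c "
from rig import telemetry;print(telemetry.get_state()['qpos'])"
```

```text
t 12.4 [ 0.4796 -0.0847  0.0889] theta -0.54 z [ 0.0009  0.0002 -1.    ] F [-2.9023  2.063  11.4059] M [0.3407 0.4602 0.02  ] w 0.0086
[-3.18167639e-01  2.73751525e-01  1.90365278e+00  5.53404688e-04
  9.63382648e-01 -1.87981898e+00]
```

Emit:
servo_tool(steps=[[0,0,0,0,0,6],[0,0,0,0,0,12],[0,0,0,0,0,18],[0,0,0,0,0,24],[0,0,0,0,0,24]])

```text
clock: 12.9
position: [0.4797, -0.0845, 0.0889]
ee_rot: [0.0, 0.213, 0.977, 0.0]
contact_force: [-1.1, 2.8, 11.4]
width: 0.0087
```

```bash
python3 snap.py j -
```

```text
t 12.9 [ 0.4797 -0.0845  0.0889] theta -24.59 z [ 0.001   0.0007 -1.    ] F [-1.1329  2.7697 11.4125] M [ 0.4776  0.4788 -0.0043] w 0.0087
```

Emit:
servo_tool(steps=[[0,0,0,0,0,6],[0,0,0,0,0,12],[0,0,0,0,0,18],[0,0,0,0,0,24],[0,0,0,0,0,24]])

```text
clock: 13.4
position: [0.4798, -0.0843, 0.0889]
ee_rot: [0.0, 0.411, 0.911, 0.001]
contact_force: [-1.3, 4.3, 12.0]
width: 0.0084
```

Emit:
servo_tool(steps=[[0,0,0,0,0,5],[0,0,0,0,0,10],[0,0,0,0,0,15],[0,0,0,0,0,20],[0,0,0,0,0,20]])

```text
clock: 13.9
position: [0.48, -0.0841, 0.0889]
ee_rot: [0.0, 0.563, 0.826, 0.001]
contact_force: [-1.2, 4.1, 12.0]
width: 0.0088
```

```bash
python3 snap.py j -
```

```text
t 13.9 [ 0.48   -0.0841  0.0889] theta -68.59 z [ 0.0017  0.0013 -1.    ] F [-1.2087  4.1252 11.9545] M [0.6604 0.3383 0.0236] w 0.0088
```

Emit:
servo_tool(steps=[[0,0,0,0,0,3],[0,0,0,0,0,6],[0,0,0,0,0,9],[0,0,0,0,0,9]])

```text
clock: 14.3
position: [0.4801, -0.0841, 0.0889]
ee_rot: [0.0, 0.626, 0.78, 0.001]
contact_force: [-0.9, 4.9, 12.3]
width: 0.0088
```

```bash
python3 snap.py j -
```

```text
t 14.3 [ 0.4801 -0.0841  0.0889] theta -77.56 z [ 0.0019  0.0014 -1.    ] F [-0.851   4.9025 12.3283] M [ 0.7242  0.3265 -0.0227] w 0.0088
```

Emit:
servo_tool(steps=[[0,0,0,0,0,2],[0,0,-0.5,0,0,2],[0,0,-1,0,0,2],[0,0,-1.5,0,0,2],[0,0,-2,0,0,2],[0,0,-2,0,0,2]])

```text
clock: 14.9
position: [0.4801, -0.0841, 0.0909]
ee_rot: [0.0, 0.64, 0.769, 0.001]
contact_force: [-1.7, 4.2, 11.5]
width: 0.0085
```

```bash
python3 snap.py j -
```

```text
t 14.9 [ 0.4801 -0.0841  0.0909] theta -79.51 z [ 0.0019  0.0014 -1.    ] F [-1.669   4.2106 11.5231] M [ 0.699   0.2836 -0.0239] w 0.0085
```

Emit:
servo_tool(steps=[[0,0,-0.5,0,0,0],[0,0,-1,0,0,0],[0,0,-1,0,0,0]])

```text
clock: 15.2
position: [0.4801, -0.0841, 0.0918]
ee_rot: [0.0, 0.64, 0.769, 0.001]
contact_force: [-1.0, 4.5, 10.7]
width: 0.0085
```

```bash
python3 snap.py j -
```

```text
t 15.2 [ 0.4801 -0.0841  0.0918] theta -79.51 z [ 0.0019  0.0015 -1.    ] F [-1.0463  4.4712 10.6981] M [ 0.7199  0.2796 -0.0012] w 0.0085
```

Emit:
servo_tool(steps=[[0,0,-0.3,0,0,0],[0,0,-0.6,0,0,0],[0,0,-0.6,0,0,0]])

```text
clock: 15.5
position: [0.4801, -0.0841, 0.0922]
ee_rot: [0.0, 0.64, 0.769, 0.001]
contact_force: [-0.3, 4.1, 9.5]
width: 0.0085
```

```bash
python3 snap.py j -
```

```text
t 15.5 [ 0.4801 -0.0841  0.0922] theta -79.51 z [ 0.0018  0.0015 -1.    ] F [-0.3129  4.1481  9.4731] M [0.6671 0.1522 0.0201] w 0.0085
```

Emit:
servo_tool(steps=[[0,0,-0.4,0,0,0],[0,0,-0.8,0,0,0],[0,0,-0.8,0,0,0]])

```text
clock: 15.8
position: [0.48, -0.0841, 0.0924]
ee_rot: [0.0, 0.64, 0.769, 0.001]
contact_force: [0.7, 4.4, 6.5]
width: 0.0086
```

```bash
python3 snap.py j -
```

```text
t 15.8 [ 0.48   -0.0841  0.0924] theta -79.51 z [ 0.0014  0.0016 -1.    ] F [0.6557 4.371  6.5114] M [ 0.7748 -0.1171 -0.0421] w 0.0086
```

Emit:
servo_tool(steps=[[0,0,-0.8,0,0,0],[0,0,-1.6,0,0,0],[0,0,-1.6,0,0,0]])

```text
clock: 16.1
position: [0.48, -0.0841, 0.0927]
ee_rot: [-0.0, 0.64, 0.769, 0.001]
contact_force: [3.4, 4.8, -5.0]
width: 0.0089
```

```bash
python3 snap.py j -
```

```text
t 16.1 [ 0.48   -0.0841  0.0927] theta -79.52 z [ 0.001   0.0018 -1.    ] F [ 3.4175  4.8373 -4.9972] M [ 0.667  -0.5896  0.0076] w 0.0089
```

Held firmly in the detent (the pull has reversed). Ease back slightly, open partway, and retreat.

Emit:
servo_tool(steps=[[0,0,0.7,0,0,0],[0,0,0.7,0,0,0]])

```text
clock: 16.3
position: [0.48, -0.0841, 0.0925]
ee_rot: [-0.0, 0.64, 0.769, 0.001]
contact_force: [2.3, 5.4, 0.2]
width: 0.0084
```

Emit:
servo_tool(steps=[[0,0,0,0,0,0],[0,0,0,0,0,0],[0,0,0,0,0,0],[0,0,0,0,0,0],[0,0,0,0,0,0],[0,0,0,0,0,0]], hand=130)

```text
clock: 16.9
position: [0.4794, -0.085, 0.0931]
ee_rot: [0.0, 0.639, 0.769, -0.0]
contact_force: [0.4, 0.1, -0.2]
width: 0.0418
```

Emit:
servo_tool(steps=[[0,0,-10,0,0,0],[0,0,-25,0,0,0],[0,0,-60,0,0,0],[0,0,-100,0,0,0],[0,0,-100,0,0,0],[0,0,-100,0,0,0]])

```text
clock: 17.5
position: [0.48, -0.0851, 0.1946]
ee_rot: [0.001, 0.639, 0.769, 0.001]
contact_force: [0.4, -1.0, -0.1]
width: 0.0419
```

```bash
python3 snap.py k_w wrist 180 60 500 360 2; python3 snap.py k_s scene 280 170 410 270 5
```

```text
t 17.5 [ 0.48   -0.0851  0.1946] theta -79.47 z [ 0.003 -0.001 -1.   ] F [ 0.4181 -0.952  -0.0659] M [-0.0157 -0.0441 -0.0095] w 0.0419
t 17.55 [ 0.479  -0.0847  0.1933] theta -79.47 z [ 0.0002  0.     -1.    ] F [ 0.8422  0.0855 -0.1373] M [ 0.016   0.0924 -0.0236] w 0.042
```

View pics/k_w.png

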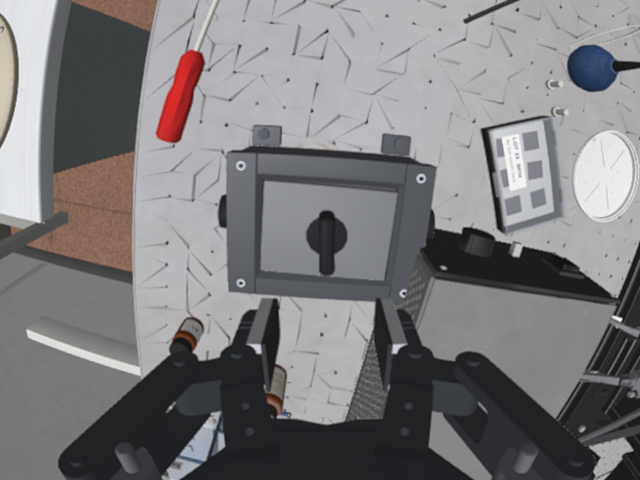

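View pics/k_s_c.png

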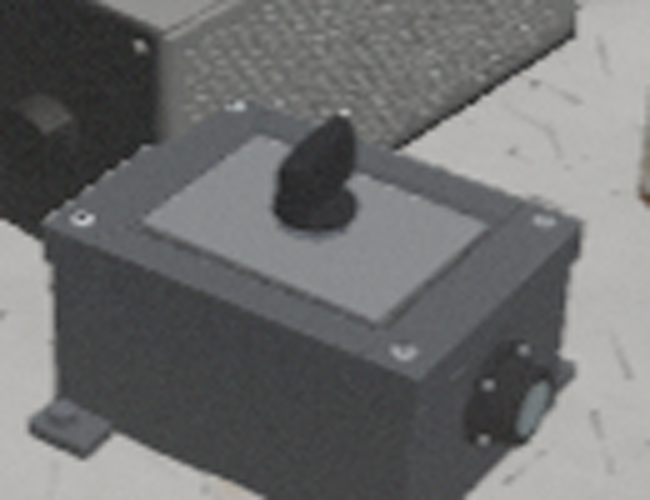

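```bash
python3 - <<'E'
from h import *
im,d,m,s=pickle.load(open("k_s.pkl","rb"))
def P(x,y):
    u=int(280+x/5);v=int(170+y/5);dd=np.median(d[v-1:v+2,u-1:u+2]);return deproj(m,float(u),float(v),dd).round(4)
for n,p in dict(cov1=(230,190),cov2=(330,270),cov3=(420,240),rim1=(110,220),rim2=(300,335),rim3=(480,300),wing=(330,160)).items(): print(n,P(*p))
us,vs=np.meshgrid(np.arange(332,353),np.arange(192,218));Q=deproj(m,us,vs,d[vs,us]);dk=im[vs,us].max(-1)<60
print("wing z",np.percentile(Q[dk][:,2],[5,50,95,99]))
E
```

```text
cov1 [ 0.5139 -0.08    0.08  ]
cov2 [ 0.458  -0.0663  0.0796]
cov3 [ 0.4461 -0.0994  0.0803]
rim1 [ 0.5314 -0.0382  0.0804]
rim2 [ 0.443  -0.0328  0.0788]
rim3 [ 0.4103 -0.0844  0.0808]
wing [ 0.4776 -0.0889  0.1035]
wing z [0.08743159 0.10081934 0.11333057 0.11421082]
```

The cover is flush with the rim, with both at about 0.080 m. The wing top is at 0.113 m, which matches the 0.1128 m expected in the detent.

```bash
python3 -c "
from rig import sign_off;print(sign_off())"
```

```text
the job is handed in; nothing more can be done
None
```

The access cover is seated flush in the enclosure's recess and its fastener is locked in the detent. I handed the job in at about 17.6 s of the 72 s allowed; no verdict is reported.

**What I did**
- I gripped the cover by the wing and set it into the recess, then turned the wing to the slot angle seen in the images (about 11.5° from world x).
- The pin entered the slot on the first try, with no hard stop. I pushed it in about 14 mm; the vertical force stayed at or below about 12 N at every reading.
- I turned it 91° clockwise and eased it up. I then released it and retreated about 100 mm.

**Last checks**
- **Detent:** the fastener stopped rising at the height expected for about 11 mm of sink, and it held against a 5 N upward pull before I let go.
- **Seating:** depth points on the cover top read 79.6 to 80.3 mm, against 78.8 to 80.8 mm on the box rim, so it is flush within the camera's accuracy.
- **Wing height:** the wing top read about 113 mm, where 112.8 mm is expected in the detent.
- **Bystanders:** I moved nothing near them, and the sample box and vials that showed in the last wrist picture looked undisturbed. I did not measure their positions again.

No check failed. The only disagreement was a degree or less between the top and wrist cameras on the enclosure and slot angles, well inside the slot's tolerance.

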